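# Take the syringe out of the syringe pump and hold it tip-up

### The arm

A 7-joint arm with a two-finger parallel gripper is mounted at the origin on a cart in front of the work surface, level with it; the furniture and walls round the work are solid. World frame = base frame: x ahead of the robot, y to its left, z up, the work surface at z = 0. Lengths are in m, angles in rad, forces in N, time in s.
With the tool pointing down it reaches from about 0.35 to 0.9 m from the base axis. Payload 8.1 kg.
Tool frame: the origin (TCP) lies between the finger pads; the fingertips stand 22 mm ahead of it and the grasp point (between the pads) lies 3 mm ahead of it (arm.tip_reach is the distance from the TCP to the fingertips, in m); z points along the fingers, y is the line along which they close (so a half turn about z gives the same grasp; the last joint's range is limited). The gripper opens to 92 mm and grips with 3 to 60 N. Pads are 19 mm wide; open, the fingers measure 130 mm over their backs; the gripper's body (75 mm by 190 mm) begins 47 mm behind the grasp point.
Start: joints at [-1.363, 0.434, 0.025, 1.573, -0.012, 1.134, -0.075], TCP at [0.191, 0.595, 0.249] pointing down, gripper open.
Joint ranges: [-2.62, 2.62], [-0.44, 2.09], [-1.27, 1.32], [0.08, 2.57], [-1.32, 4.46], [0.12, 2], [-2.74, 2.74]. Speed limits (rad/s): [2.22, 2.22, 3.01, 3.01, 3.14, 3.14, 3.14].

### API

Orientations are given as a rotation vector (axis times angle).
In Python, from cell import telemetry, vision, job, arm gives the robot as it stands. The module is installed in compiled form; this text tells all that it offers.
- The arm moves only by the shell command python3 -m creep 'ROWS' [FORCE]. ROWS is text: rows parted by semicolons, each of 7 numbers parted by spaces: the finger opening in cm, from 0 to 9.18, then the shift along the tool's x, y, z in cm, then the turn, a rotation vector about the tool's x, y, z in degrees. A call has 1 to 5 rows; each row is the pose to reach, as a shift and turn from the pose commanded when the call began, along the tool's axes at that moment; what a row does not reach only later rows make up. A row lasts 1/8 s, in which the tool goes at most 62.5 mm and 10.7 degrees, less where a joint would pass 70% of its speed; a pose out of reach is approached as far as the arm can. A call with a gripper value outside its range is refused whole. The fingers move at their own pace and stop on an object; FORCE is the grip in N (left out, the last holds). Time passes only in rows, so rows that repeat a pose let the fingers close. It gives the time, the measured TCP pose, the force, the opening and the grip force at its end, in the units of the state.
- telemetry.observe(): the state, without advancing time (a new reading comes with each control period).
- vision.get_image(name): name is "side" or "top"; returns the picture (480x640x3 uint8, red, green, blue); there is no depth.
- vision.camera_info(name): a dict with "fov_y" (degrees; the focal length in pixels is half the picture's height over the tangent of half this angle, whatever the lens; pixels are square), "cx", "cy" (the principal point, pixels), "dist_coeffs" ([k1, k2, p1, p2, k3] as OpenCV has them; the pictures are not rectified), "extrinsics" (4x4, takes a point from camera to world coordinates). Camera axes: x right, y down, z forward; pixel columns grow to the right and rows downward; lengths in m; the calibration is good to about 2 mm. A picture is of the moment at which its call begins. camera_info takes no time and is no camera call.
- job.sign_off(): hands the job in; it is judged then, once.
The state is a dict: "clock": time; "joints": joint angles; "dq": joint speeds; "joint_efforts": joint torques, N m; "position": TCP position; "ee_rot": TCP orientation; "force": force on the tool from outside, world axes, zero at the start; "ft_torque": the same for the moment, N m; "width": opening from 0.0 (shut) to 1.0 (fully open); "gripper_force": force on a finger pad.
Only numpy, scipy, OpenCV 4.12 (cv2) and the standard library are available. Lean on these libraries where they do the work, as an engineer would, in place of code of your own. Each camera call takes 0.05 s, during which the arm holds its last target. There are 200 camera calls.

### The job

The run on the syringe pump is over. Turn the black clamp knob on the pusher block anticlockwise to its stop, slide the freed block back clear of the plunger, then draw the capped syringe up out of its cradle and turn it so that its red tip cap points up at about 45 degrees or steeper. Finish still gripping it there, still and with all of it higher than the top of the pump's knob, the block left back and the knob left turned; disturb nothing else on the bench.

Things in the scene. Friction and masses are not known exactly. Their poses are not given: they have to be found in the camera images.
- pump: White syringe pump, fixed on the bench, housing 110 (x) x 270 (y, -150 to +120) x 83 mm high. Origin: on the bench under the syringe axis; +y runs along the syringe towards its tip, -x is the front with display and keys. The syringe lies along its top, axis at x = 0, 130 mm above the bench. Nothing on it but the pusher block and its knob is higher than 142 mm.
- cradle (a point): Middle of the cradle, on the syringe's axis 130 mm above the bench, at pump y = +40 mm, where the middle of the barrel lies. Grey vee rests 50 mm wide (tops 130 mm) stand 30 mm and more before and behind it, so 60 mm of barrel are free, with 36 mm of air below. The flange sits in a 5 mm slot, open above, in front of a plate (top 142 mm) at pump y -24 to -14 mm.
- clamp_knob (a joint): Clamp knob of the pusher block, vertical axis, rad. 0 to 0.2 at the start: a crank pin on its spindle stands in front of a stop on the pump's deck and locks the block (4 mm of play). It grows anticlockwise seen from above, to a stop at 1.4; beyond about 0.95 the block is free. Takes about 0.05 N m and stays where it is left.
- clamp_knob_grip (a point): Grip point of the black clamp knob, on its axis 175.5 mm above the bench; it travels with the block. Grip bar 36 x 14 mm with a white line, from 157 to 186 mm above the bench, on a disc 34 mm across, on the block's flat top (150 mm). The point's x axis lies along the bar and turns with it (along the pump's x at joint value 0): fingers close along the point's y.
- pusher (a joint): Travel of the grey pusher block along the pump's -y, away from the syringe, m: 0 to 0.0015 at the start, stop at 0.045; slides at about 2 N when the knob is free. While it is below 0.011 its lip reaches over the thumb rest and holds that end of the syringe down.
- pusher_face (a point): Middle of the block's face towards the plunger, 130 mm above the bench. The block is 36 mm thick behind this face, 52 mm wide and up to 150 mm above the bench (88 mm wide below 119 mm); the knob's axis lies 20 mm behind the face. A steel lip 30 mm wide (top 149.5 mm) stands 12 mm forward of the face, over the plunger's thumb rest.
- syringe: Clear capped 20 ml syringe, 163 mm long, about 35 g, rigid (the plunger does not move), loose in the pump's vee rests. Origin: on its axis, middle of the barrel; +y along the axis towards the red tip cap. Barrel 21 mm in diameter, y -50 to +50 mm, flange 36 x 22 mm at -51 mm, white plunger with a thumb rest 22 mm across at -90 mm, red cap to +72.5 mm.
- syringe_tip (a point): End of the red tip cap, on the axis, 72.5 mm from the syringe's origin.
- syringe_thumb (a point): End of the thumb rest, on the axis, 90.5 mm behind the syringe's origin.
- small_rack: Bystander: small white tube rack with one red-capped tube, 55 x 78 x 94 mm, loose; origin under its middle.
- rinse_bottle: Bystander: white reagent bottle with green cap, 52 mm across, 121 mm high, loose; origin under its middle.
- dropper_bottle: Bystander: small brown bottle with black cap, 29 mm across, 70 mm high, loose; origin under its middle.
- blue_vial: Bystander: white vial with blue cap, 16 mm across, 34 mm high, loose; origin under its middle.
- dropper_blue: Bystander: small white bottle with blue cap, 26 mm across, 62 mm high, loose; origin under its middle.
- timer_red: Bystander: white timer with a red dial, 62 x 62 x 35 mm, loose; origin under its middle.

How it is judged:
By the outcome, as a careful person would: the job done as asked, in the order asked, and still so for the second after the job is handed in, while the arm keeps its last pose, push and grip.
It also fails if it takes over 54 s, if anything falls off the work surface, if the arm or the gripper's body presses on something with over 40 N, if the wrist force passes 120 N, or if a joint passes its speed limit or range.

## Working session

There is one attempt and no reset: what is moved stays moved. The work goes in short steps, Python scripts to look and compute and a shell command to move; the robot and the scene stay as the last step left them, time stands still between calls to the robot, and variables do not carry over. Pictures are saved under pics/ and viewed, at most 10 in all, crops included, and the job is handed in when it is done.

```bash
mkdir -p pics; python3 - <<'E'
from cell import telemetry, vision
import cv2
for n in("side","top"):
    cv2.imwrite(f"pics/{n}0.png",vision.get_image(n)[:,:,::-1]); c=vision.camera_info(n); print(n,c)
s=telemetry.observe();print(s)
E
```

```text
side {'fov_y': 52.998123728667395, 'cx': 317.0848954265323, 'cy': 237.72648710079392, 'dist_coeffs': array([-0.12130926,  0.        ,  0.        ,  0.        ,  0.        ]), 'extrinsics': array([[ 0.95635215, -0.16739265,  0.23952092,  0.25809911],
       [-0.29217442, -0.56168984,  0.77404046, -0.8570092 ],
       [ 0.00496778, -0.81023714, -0.58608113,  0.80336329],
       [ 0.        ,  0.        ,  0.        ,  1.        ]])}
top {'fov_y': 47.653434184150996, 'cx': 321.36053098376783, 'cy': 244.59266163342753, 'dist_coeffs': array([0.03657774, 0.        , 0.        , 0.        , 0.        ]), 'extrinsics': array([[-0.00419857, -0.98178382,  0.18995501,  0.29842618],
       [-0.9999401 ,  0.0022018 , -0.01072167,  0.03704357],
       [ 0.01010812, -0.18998865, -0.98173425,  1.24957944],
       [ 0.        ,  0.        ,  0.        ,  1.        ]])}
{'clock': 0.1, 'joints': array([-1.36263331,  0.43514157,  0.02496995,  1.57397852, -0.01161674,
        1.13397898, -0.07512324]), 'dq': array([-0.00045432, -0.00158446,  0.00035197, -0.00439559,  0.00025264,
        0.00066573, -0.00233827]), 'joint_efforts': array([ 2.22377064e-03, -6.69124818e+01,  9.87387411e-01, -3.15144682e+01,
       -6.05849619e-02,  3.74832284e-02,  1.10630965e-04]), 'position': array([0.19103031, 0.59466219, 0.24804133]), 'ee_rot': array([-4.86316604e-01, -3.10361813e+00,  2.13206601e-03]), 'force': array([-0.54029938, -1.40199644, -0.25469916]), 'ft_torque': array([ 0.00319255, -0.04663427, -0.0355859 ]), 'gripper_force': 0.0, 'width': 1.0012962170615674}
```

View pics/side0.png

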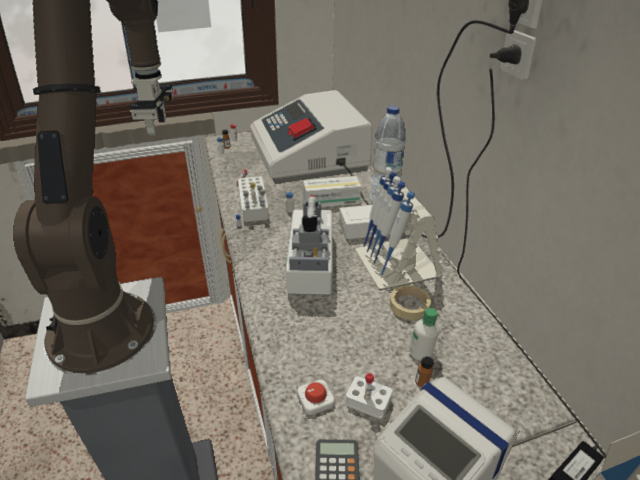

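View pics/top0.png

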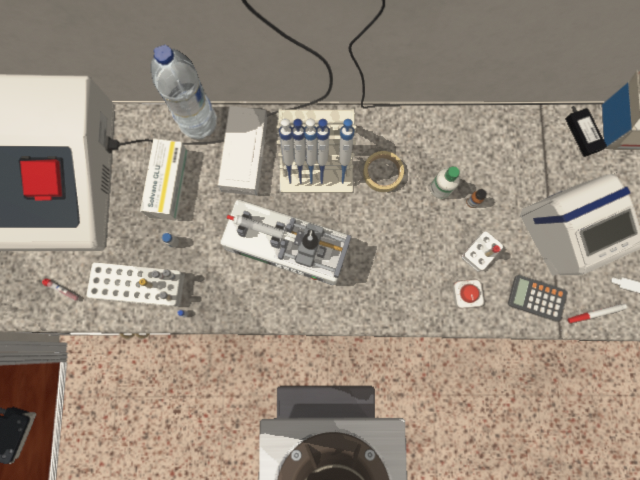

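The top view shows the pump: red cap near (232,218), black knob near (310,238). In the side view the knob is near (310,222). Next I'll enlarge both.

```bash
cat > h.py <<'E'
import numpy as np, cv2
from cell import telemetry, vision
from scipy.spatial.transform import Rotation as R
def K(n):
    c=vision.camera_info(n); f=240/np.tan(np.radians(c["fov_y"]/2))
    return np.array([[f,0,c["cx"]],[0,f,c["cy"]],[0,0,1.]]),c["dist_coeffs"],c["extrinsics"]
def ray(n,p):
    k,d,E=K(n); u=cv2.undistortPoints(np.array([[p]],float),k,d)[0,0]
    return E[:3,3],E[:3,:3]@np.array([u[0],u[1],1])
def onz(n,p,z):
    o,v=ray(n,p); return o+v*(z-o[2])/v[2]
def two(a,b):
    (o,v),(q,w)=ray("top",a),ray("side",b)
    s=np.linalg.lstsq(np.c_[v,-w],q-o,rcond=None)[0]; A,B=o+v*s[0],q+w*s[1]
    return (A+B)/2,np.linalg.norm(A-B)
def proj(n,P):
    k,d,E=K(n); Ei=np.linalg.inv(E)
    return cv2.projectPoints(np.atleast_2d(P).astype(float),cv2.Rodrigues(Ei[:3,:3])[0],Ei[:3,3],k,d)[0][:,0]
def crop(n,box,s,img=None):
    x0,y0,x1,y1=box
    return cv2.resize((vision.get_image(n) if img is None else img)[y0:y1,x0:x1,::-1],None,fx=s,fy=s,interpolation=cv2.INTER_CUBIC)
E
python3 - <<'E'
from h import *
a=crop("top",(215,190,365,290),5); b=crop("side",(270,180,350,300),5)
cv2.imwrite("pics/t1.png",a);cv2.imwrite("pics/s1.png",b)
im=vision.get_image("top");hsv=cv2.cvtColor(im,cv2.COLOR_RGB2HSV)
m=((hsv[...,1]>120)&((hsv[...,0]<8)|(hsv[...,0]>172))&(hsv[...,2]>100)); ys,xs=np.nonzero(m[205:235,215:250]);print(xs.min()+215,xs.max()+215,xs.mean()+215,ys.mean()+205,len(xs))
E
```

```text
227 233 229.63636363636363 217.04545454545453 22
```

View pics/t1.png

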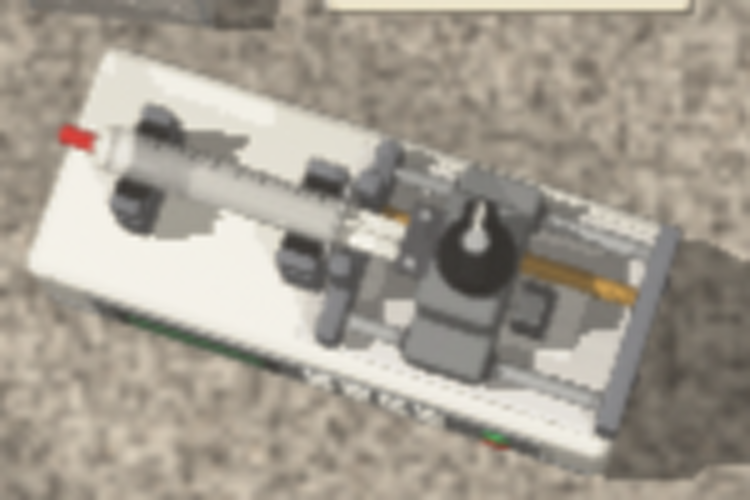

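View pics/s1.png

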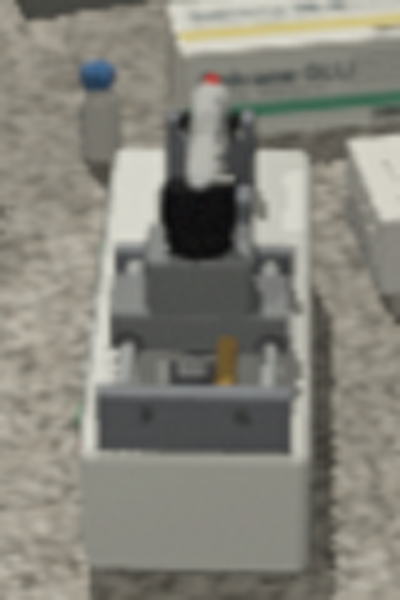

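Top crop: cap end is at px (227.4,216.4), the knob disc centre at about (310.4,241), and the housing corners at crop (110,50), (30,268) and (600,470). The side crop shows the knob near px (310,222). I'll compute positions and check them against the given sizes.

```bash
python3 - <<'E'
from h import *
t=lambda x,y:(215+x/5,190+y/5); s=lambda x,y:(270+x/5,180+y/5)
A,B,C=[onz("top",t(*p),.083) for p in((110,50),(30,268),(600,470))]
print("corners",A,B,C,np.linalg.norm(A-B),np.linalg.norm(C-B))
tip=onz("top",t(60,133),.13); print("tip",tip)
im=vision.get_image("top"); m=(im.max(2)<55).astype(np.uint8); m[:, :295]=0;m[:,325:]=0;m[:225]=0;m[255:]=0
n,l,st,c=cv2.connectedComponentsWithStats(m); i=1+st[1:,4].argmax(); print("top blob",st[i],c[i])
ct,_=cv2.findContours((l==i).astype(np.uint8),0,2); print(cv2.minAreaRect(ct[0]))
bt=(310.4,241)
disc=onz("top",bt,.153); print("disc",disc)
yv=tip-disc; yv[2]=0; print("len",np.linalg.norm(yv),"ang tip-disc",np.degrees(np.arctan2(yv[1],yv[0]))-90)
for p,q in((A,B),): d=p-q; print("x ang",np.degrees(np.arctan2(d[1],d[0])))
d=B-C; print("y ang",np.degrees(np.arctan2(d[1],d[0]))-90)
# white line
x=t(480,203),t(475,245); a,b=[onz("top",p,.186) for p in x]; d=a-b; print("line",a,b,np.linalg.norm(d),np.degrees(np.arctan2(d[1],d[0])))
q=telemetry.observe(); print("toolR",R.from_rotvec(q["ee_rot"]).as_matrix().round(3))
# prediction side px of knob top given disc
print(proj("side",[disc[0],disc[1],.186])*1, (proj("side",[disc[0],disc[1],.186])-[270,180])*5, (proj("side",tip)-[270,180])*5)
E
```

```text
corners [0.62519943 0.21080259 0.083     ] [0.52684206 0.24313135 0.083     ] [ 0.43752992 -0.00474603  0.083     ] 0.10353415490815199 0.26347647558467546
tip [0.57574981 0.22397219 0.13      ]
top blob [311 235   6  13  26] [313.76923077 241.26923077]
((314.0405578613281, 241.2567596435547), (4.1099748611450195, 12.329923629760742), 9.462322235107422)
disc [0.51818192 0.04758807 0.153     ]
len 0.1855408847896517 ang tip-disc -18.075542357907665
x ang -18.195005999533425
y ang -19.81448519794239
line [0.53281027 0.04606089 0.186     ] [0.5156436  0.04806783 0.186     ] 0.017283588740051585 -6.668117489734676
toolR [[-0.952  0.306 -0.   ]
 [ 0.306  0.952 -0.   ]
 [-0.    -0.    -1.   ]]
[[309.10786998 215.71330724]] [[195.53934988 178.56653618]] [[207.11164617  77.55992718]]
```

Checks agree: tip-to-knob is 185 mm (expected about 183.5), the pump is yawed about -18.3° and the bar is at about 0.19 rad. The pipettes next to the pump could catch the gripper body, so I'll measure their height.

```bash
python3 - <<'E'
from h import *
a=crop("top",(270,100,360,200),5); b=crop("side",(350,160,440,290),4.6)
b=cv2.resize(b,(345,500)); cv2.imwrite("pics/pip.png",np.hstack([a,b]))
E
```

```text
(no output)
```

View pics/pip.png

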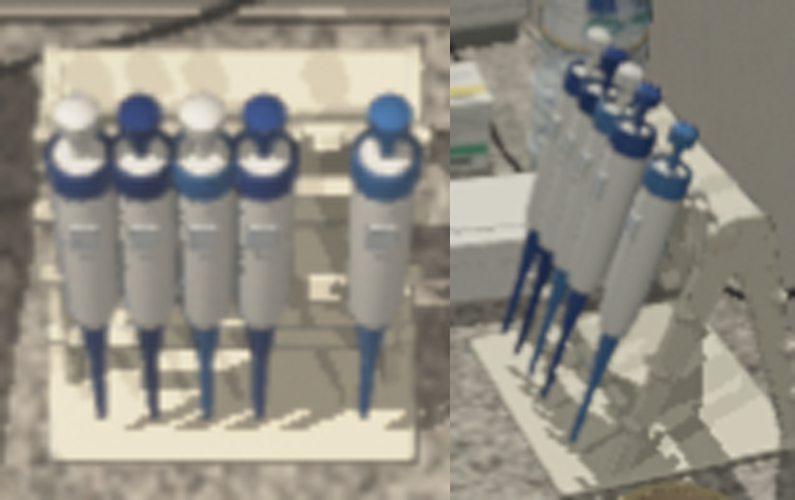

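```bash
python3 -m creep '9.18 0 -6 0 0 0 10; 9.18 0 -12 0 0 0 20; 9.18 0 -18 0 0 0 30; 9.18 0 -24 0 0 0 40; 9.18 0 -24 0 0 0 40'
```

```text
clock: 1.02
position: [0.1167, 0.3624, 0.2485]
ee_rot: [1.521, 2.749, -0.003]
force: [-0.1, 1.4, -0.0]
width: 0.997
gripper_force: 0.0
```

Rightmost pipette: the knob is at top px (348,122) and side px (411,194); its tip is at top px (343,183) and side px (383,274).

```bash
python3 - <<'E'
from h import *
for a,b in(((348,122.4),(410.8,194.3)),((343,183),(382.6,274.4)),((344.4,165),(393,247)),((346,140),(406,210))): print(two(a,b))
q=telemetry.observe(); M=R.from_rotvec(q["ee_rot"]).as_matrix();print(M.round(3),q["joints"].round(2))
print((M.T@(np.array([.517,.048,.25])-q["position"])).round(4), np.degrees(np.arctan2(M[1,1],M[0,1])))
E
```

```text
(array([ 0.73541768, -0.02708329,  0.25027248]), np.float64(0.0007614538521161582))
(array([ 0.68418789, -0.02811025,  0.02687336]), np.float64(0.004517077847987587))
(array([ 0.70200776, -0.02787816,  0.10777006]), np.float64(0.0082979458930459))
(array([ 0.72230462, -0.02683244,  0.20809993]), np.float64(0.012803727542856016))
[[-0.531  0.847 -0.001]
 [ 0.847  0.531 -0.002]
 [-0.001 -0.002 -1.   ]] [-1.5   0.03  0.1   2.12 -0.    1.   -0.83]
[-0.479   0.1721 -0.0013] 32.09141522372708
```

```bash
python3 -m creep '9.18 -4.5 2.7 0 0 0 10; 9.18 -9 5.3 0 0 0 20; 9.18 -13.4 8 0 0 0 30; 9.18 -17.8 10.6 0 0 0 40; 9.18 -22.3 13.3 0 0 0 50' ; python3 - <<'E'
from h import *
q=telemetry.observe(); M=R.from_rotvec(q["ee_rot"]).as_matrix();print(q["joints"].round(2))
print((M.T@(np.array([.517,.048,.25])-q["position"])).round(4), np.degrees(np.arctan2(M[1,1],M[0,1])))
E
```

```text
clock: 1.65
position: [0.3513, 0.2485, 0.2492]
ee_rot: [2.542, 1.846, 0.003]
force: [0.3, 0.9, 0.2]
width: 0.997
gripper_force: 0.0
[-1.15  0.1   0.45  2.05 -0.05  1.   -0.98]
[-0.1393  0.2196 -0.0007] -18.043133433446517
```

```bash
python3 -m creep '9.18 -2.8 4.4 0 0 0 10; 9.18 -5.6 8.8 0 0 0 20; 9.18 -8.4 13.2 0 0 0 30; 9.18 -11.2 17.6 0 0 0 40; 9.18 -13.9 21.9 0 0 0 50'; python3 -m creep '9.18 0 0 0 0 0 10; 9.18 0 0 0 0 0 20; 9.18 0 0 0 0 0 28; 9.18 0 0 0 0 0 28; 9.18 0 0 0 0 0 28' ; python3 - <<'E'
from h import *
q=telemetry.observe(); M=R.from_rotvec(q["ee_rot"]).as_matrix();print(q["joints"].round(2))
print((M.T@(np.array([.517,.048,.181])-q["position"])).round(4), np.degrees(np.arctan2(M[1,1],M[0,1])),M.round(3))
a=crop("top",(250,180,370,290),5); b=crop("side",(270,170,350,280),5); cv2.imwrite("pics/ap.png",cv2.resize(np.hstack([a,b]),None,fx=.8,fy=.8))
E
```

```text
clock: 2.28
position: [0.5171, 0.0481, 0.2491]
ee_rot: [3.083, 0.599, 0.002]
force: [0.8, 0.3, 0.4]
width: 0.999
gripper_force: 0.0
clock: 2.9
position: [0.5155, 0.0495, 0.2488]
ee_rot: [3.137, -0.153, 0.001]
force: [0.5, -0.6, -0.4]
width: 0.998
gripper_force: 0.0
[-0.86  0.32  0.87  1.88 -0.28  1.06 -1.55]
[0.0016 0.0013 0.0678] -95.57941967029892 [[ 0.995 -0.097  0.   ]
 [-0.097 -0.995 -0.   ]
 [ 0.     0.    -1.   ]]
```

View pics/ap.png

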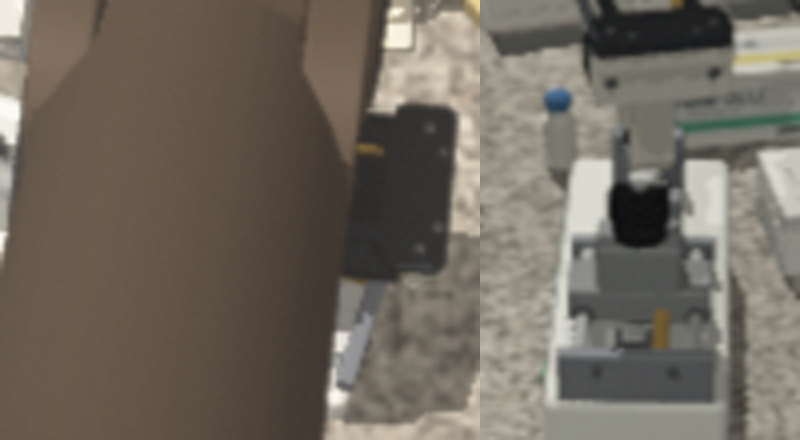

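The fingers hang over the knob in the side view (finger at crop (650,130), knob at (640,210)). Descending and closing.

```bash
python3 -m creep '9.18 0.1 0.1 2 0 0 1; 9.18 0.1 0.1 4 0 0 1; 9.18 0.1 0.1 5.8 0 0 1; 9.18 0.1 0.1 6.8 0 0 1; 9.18 0.1 0.1 6.8 0 0 1' 12; python3 -m creep '6 0 0 0 0 0 0; 3 0 0 0 0 0 0; 0.5 0 0 0 0 0 0; 0.5 0 0 0 0 0 0; 0.5 0 0 0 0 0 0' 12;python3 -m creep '0.5 0 0 0 0 0 0; 0.5 0 0 0 0 0 0; 0.5 0 0 0 0 0 0' 25
```

```text
clock: 3.62
position: [0.5158, 0.0482, 0.1804]
ee_rot: [3.136, -0.186, -0.001]
force: [-0.2, -0.5, -0.1]
width: 0.998
gripper_force: 0.0
clock: 4.25
position: [0.516, 0.0483, 0.1808]
ee_rot: [-3.136, 0.187, -0.0]
force: [0.6, -0.4, 0.1]
width: 0.506
gripper_force: 0.0
clock: 4.62
position: [0.516, 0.0482, 0.1807]
ee_rot: [-3.136, 0.187, -0.0]
force: [-0.1, 0.0, -0.6]
width: 0.18
gripper_force: 0.0
```

```bash
python3 -m creep '0.5 0 0 0 0 0 0; 0.5 0 0 0 0 0 0; 0.5 0 0 0 0 0 0;0.5 0 0 0 0 0 0' 25
```

```text
clock: 5.12
position: [0.5159, 0.0483, 0.1807]
ee_rot: [-3.136, 0.187, 0.0]
force: [-0.2, 0.1, 0.0]
width: 0.152
gripper_force: 24.9
```

```bash
python3 -m creep '0.5 0 0 0 0 0 -7; 0.5 0 0 0 0 0 -14; 0.5 0 0 0 0 0 -21; 0.5 0 0 0 0 0 -28; 0.5 0 0 0 0 0 -35'; python3 -c "
from h import *
q=telemetry.observe();print(q['ft_torque'],q['joints'].round(2))"
```

```text
clock: 5.75
position: [0.5164, 0.0477, 0.1807]
ee_rot: [3.045, 0.77, 0.001]
force: [2.5, -2.7, -3.0]
width: 0.148
gripper_force: 24.9
[-0.55057366 -0.32225157 -0.08800333] [-0.68  0.38  0.64  1.96 -0.28  0.9  -0.97]
```

```bash
python3 -m creep '0.5 0 0 0 0 0 -7; 0.5 0 0 0 0 0 -14; 0.5 0 0 0 0 0 -21; 0.5 0 0 0 0 0 -28; 0.5 0 0 0 0 0 -32'; python3 -c "
from h import *
q=telemetry.observe();print(q['ft_torque'],q['joints'].round(2))"; python3 -m creep '0.5 0 0 0 0 0 -2; 0.5 0 0 0 0 0 -4; 0.5 0 0 0 0 0 -6; 0.5 0 0 0 0 0 -6'; python3 -c "
from h import *
q=telemetry.observe();print(q['ft_torque'],q['joints'].round(2))
M=R.from_rotvec(q['ee_rot']).as_matrix();print(np.degrees(np.arctan2(M[1,1],M[0,1])),(M.T@[-.314,-.949,0]).round(3))"
```

```text
clock: 6.38
position: [0.5172, 0.0469, 0.1808]
ee_rot: [2.715, 1.576, 0.002]
force: [5.3, -4.0, -7.1]
width: 0.152
gripper_force: 24.9
[-1.01863002 -1.14013693 -0.06928297] [-0.58  0.35  0.5   1.95 -0.21  0.89 -0.49]
clock: 6.88
position: [0.5172, 0.0468, 0.1808]
ee_rot: [2.632, 1.711, 0.002]
force: [6.1, -4.2, -4.7]
width: 0.158
gripper_force: 25.9
[-0.95321297 -1.03734657 -0.61645762] [-0.56  0.35  0.48  1.95 -0.2   0.89 -0.4 ]
-23.933038136517922 [-0.995  0.098  0.   ]
```

The yaw torque jump shows the knob is at its stop. Now I'll slide the block back about 38 mm.

```bash
python3 -m creep '0.5 0 0 0 0 0 2; 0.5 -0.6 0.06 0 0 0 2; 0.5 -1.2 0.12 0 0 0 2; 0.5 -1.8 0.18 0 0 0 2; 0.5 -2.4 0.24 0 0 0 2';  python3 -m creep '0.5 -0.5 0.05 0 0 0 0; 0.5 -1 0.1 0 0 0 0; 0.5 -1.4 0.14 0 0 0 0; 0.5 -1.4 0.14 0 0 0 0'; python3 -c "
from h import *
q=telemetry.observe();print(q['ft_torque'],q['position']-[.5172,.0468,.1808])"
```

```text
clock: 7.5
position: [0.5099, 0.0248, 0.1808]
ee_rot: [2.661, 1.667, 0.003]
force: [6.5, -1.5, -7.7]
width: 0.153
gripper_force: 24.9
clock: 8.0
position: [0.5052, 0.0109, 0.1808]
ee_rot: [2.661, 1.665, 0.003]
force: [6.5, -3.5, -7.8]
width: 0.153
gripper_force: 24.9
[-0.8911801  -1.41426654 -0.34319022] [-1.20065123e-02 -3.58848280e-02 -2.22556530e-05]
```

Moved 37.8 mm with little force. Releasing and rising.

```bash
python3 -m creep '5 0 0 0 0 0 0; 5 0 0 0 0 0 0; 5 0 0 0 0 0 0; 5 0 0 0 0 0 0; 5 0 0 0 0 0 0' >/dev/null;  python3 -m creep '6 0 0 -2 0 0 0; 6 0 0 -5 0 0 0; 6 0 0 -8 0 0 0; 6 0 0 -8 0 0 0'; python3 - <<'E'
from h import *
q=telemetry.observe(); M=R.from_rotvec(q["ee_rot"]).as_matrix()
P=np.array([.5404,.1172,0])+.04*np.array([.314,.949,0])
print(P,q["joints"].round(2),(M.T@(P+[0,0,.25]-q["position"])).round(4),np.degrees(np.arctan2(M[1,1],M[0,1])))
E
```

```text
clock: 9.12
position: [0.5049, 0.0121, 0.2627]
ee_rot: [2.66, 1.668, 0.006]
force: [-0.7, -0.4, -0.9]
width: 0.653
gripper_force: 0.0
[0.55296 0.15516 0.     ] [-0.56  0.23  0.53  1.87 -0.13  1.07 -0.43] [ 0.1497 -0.0191  0.0131] -25.811558219871305
```

```bash
python3 -m creep '9.18 4 -0.5 0 0 0 -3; 9.18 9 -1.2 0.3 0 0 -7.5; 9.18 13 -1.6 1 0 0 -7.5; 9.18 15 -1.9 1.3 0 0 -7.5; 9.18 15 -1.9 1.3 0 0 -7.5'; python3 - <<'E'
from h import *
P=np.array([.55296,.15516,.13]); print((proj("top",P)-[215,190])*5, (proj("side",P)-[270,170])*5)
q=telemetry.observe(); M=R.from_rotvec(q["ee_rot"]).as_matrix()
print((M.T@(P+[0,0,.003]-q["position"])).round(4),np.degrees(np.arctan2(M[1,1],M[0,1])))
t=cv2.imread("pics/top0.png")[190:240,215:305]; t=cv2.resize(t,None,fx=5,fy=5,interpolation=cv2.INTER_CUBIC)
for u in proj("top",[P,P+np.array([.0063,.019,0])*1.5,P-np.array([.0063,.019,0])*1.5]): cv2.circle(t,tuple(((u-[215,190])*5).astype(int)),3,(0,0,255),-1)
b=crop("side",(270,150,350,260),4); b=cv2.copyMakeBorder(b,0,0,0,0,0); h=max(t.shape[0],b.shape[0]); f=lambda i:cv2.copyMakeBorder(i,0,h-i.shape[0],0,0,0)
cv2.imwrite("pics/ov.png",np.hstack([f(t),f(b)]))
E
```

```text
clock: 9.75
position: [0.5514, 0.156, 0.2467]
ee_rot: [-2.545, -1.842, 0.003]
force: [0.8, -1.6, 0.0]
width: 0.998
gripper_force: 0.0
[[222.27952373 185.36900986]] [[202.50880472 199.33656555]]
[-1.000e-04  1.800e-03  1.137e-01] -18.216259744945894
```

View pics/ov.png

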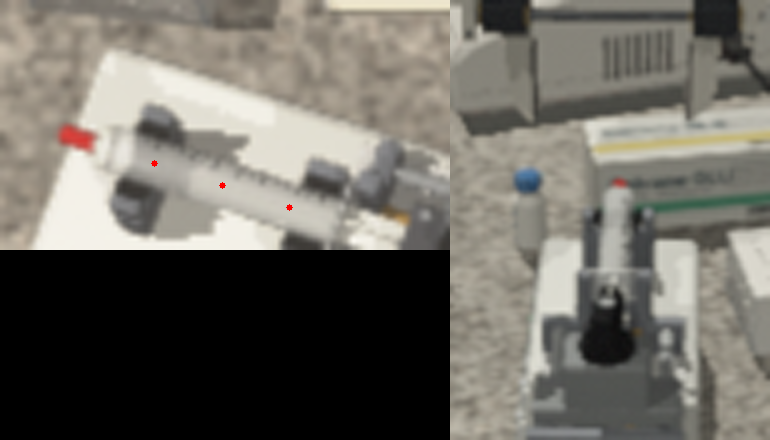

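The dots lie on the barrel centreline, midway between the vees, and the block is back in the side view. Descending onto the barrel.

```bash
python3 -m creep '9.18 0 0.2 3 0 0 0; 9.18 0 0.2 6 0 0 0; 9.18 0 0.2 9 0 0 0; 9.18 0 0.2 10.7 0 0 0; 9.18 0 0.2 11.4 0 0 0'; python3 -m creep '6 0 0 0 0 0 0; 4 0 0 0 0 0 0; 3 0 0 0 0 0 0; 1 0 0 0 0 0 0; 1 0 0 0 0 0 0' 12; python3 -m creep '1 0 0 0 0 0 0; 1 0 0 0 0 0 0; 1 0 0 0 0 0 0; 1 0 0 0 0 0 0; 1 0 0 0 0 0 0' 12
```

```text
clock: 10.42
position: [0.5536, 0.1535, 0.1334]
ee_rot: [2.548, 1.838, -0.001]
force: [0.8, 0.3, 0.6]
width: 1.004
gripper_force: 0.0
clock: 11.05
position: [0.5538, 0.1549, 0.1339]
ee_rot: [2.546, 1.84, 0.0]
force: [-0.2, -0.1, -0.0]
width: 0.504
gripper_force: 0.0
clock: 11.68
position: [0.5538, 0.1547, 0.1337]
ee_rot: [2.547, 1.84, 0.0]
force: [0.7, 0.3, -0.2]
width: 0.222
gripper_force: 12.0
```

Grip at 20.4 mm, which matches the barrel. Lifting.

```bash
python3 -m creep '1 0 0 0 0 0 0; 1 0 0 -0.6 0 0 0; 1 0 0 -1.5 0 0 0; 1 0 0 -3 0 0 0; 1 0 0 -5 0 0 0' 25; python3 -m creep '1 0 0 -4 0 0 0; 1 0 0 -8 0 0 0; 1 0 0 -12 0 0 0; 1 0 0 -16 0 0 0; 1 0 0 -18 0 0 0'; python3 - <<'E'
from h import *
q=telemetry.observe();print(q["joints"].round(2))
cv2.imwrite("pics/lift.png",crop("side",(240,60,400,260),3))
E
```

```text
clock: 12.3
position: [0.5537, 0.1547, 0.1849]
ee_rot: [-2.547, -1.839, 0.0]
force: [0.4, 0.9, -0.1]
width: 0.218
gripper_force: 25.0
clock: 12.92
position: [0.5542, 0.1545, 0.3673]
ee_rot: [2.546, 1.839, 0.006]
force: [0.4, -0.1, -0.3]
width: 0.221
gripper_force: 25.0
[-0.71  0.28  0.47  1.54 -0.13  1.35 -0.55]
```

View pics/lift.png

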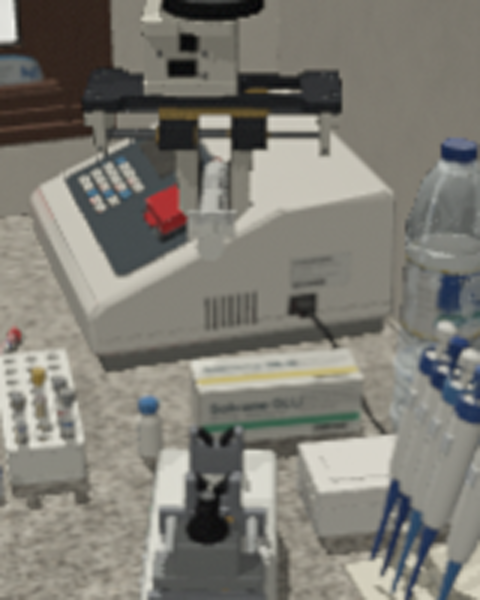

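The syringe is held clear of the pump. Now I'll yaw so the tip points radially outward, then tilt.

```bash
python3 -m creep '1 0 0 0 0 0 10; 1 0 0 0 0 0 20; 1 0 0 0 0 0 30; 1 0 0 0 0 0 40; 1 0 0 0 0 0 50'; python3 -m creep '1 0 0 -1 0 10 0; 1 0 0 -2 0 20 0; 1 0 0 -2 0 30 0; 1 0 0 -2 0 40 0; 1 0 0 -2 0 50 0';python3 -c "
from h import *
q=telemetry.observe();print(q['joints'].round(2));print(R.from_rotvec(q['ee_rot']).as_matrix().round(3))"
```

```text
clock: 13.6
position: [0.5534, 0.1546, 0.3639]
ee_rot: [-3.087, -0.582, 0.0]
force: [-0.4, -0.2, -0.8]
width: 0.221
gripper_force: 25.0
clock: 14.22
position: [0.5525, 0.1558, 0.3853]
ee_rot: [-2.654, -0.511, -1.248]
force: [2.8, -2.9, -0.5]
width: 0.222
gripper_force: 25.0
[-0.82 -0.17  0.41  2.25  0.38  0.18 -1.92]
[[ 0.592  0.372  0.714]
 [ 0.235 -0.928  0.289]
 [ 0.77  -0.003 -0.637]]
```

```bash
python3 -m creep '1 0 0 0 0 5 0; 1 0 0 0 0 5 0; 1 0 0 0 0 5 0; 1 0 0 0 0 5 0'; python3 - <<'E'
from h import *
q=telemetry.observe();M=R.from_rotvec(q["ee_rot"]).as_matrix();print(M[:,0],q["joints"].round(2),abs(q["dq"]).max())
g=q["position"]+.003*M[:,2]; ax=M[:,0]
print("tip,thumb",g+ax*.0725,g-ax*.0905,proj("side",[g+ax*.0725,g-ax*.0905]),proj("top",[g+ax*.0725]))
a=vision.get_image("side");cv2.imwrite("pics/end.png",crop("side",(200,30,420,270),2.5,a))
E
```

```text
clock: 14.72
position: [0.5531, 0.1539, 0.3861]
ee_rot: [-2.599, -0.501, -1.344]
force: [-0.8, -0.4, 0.9]
width: 0.22
gripper_force: 25.0
[0.53641523 0.21546399 0.8159865 ] [-0.97 -0.2   0.53  2.31  1.22  0.12 -2.74] 0.15085204158505272
tip,thumb [0.59430213 0.17041101 0.44355304] [0.50686645 0.13529038 0.31054724] [[325.64330637  88.11919873]
 [293.7004347  151.97970724]] [[229.48403149 156.37992722]]
```

View pics/end.png

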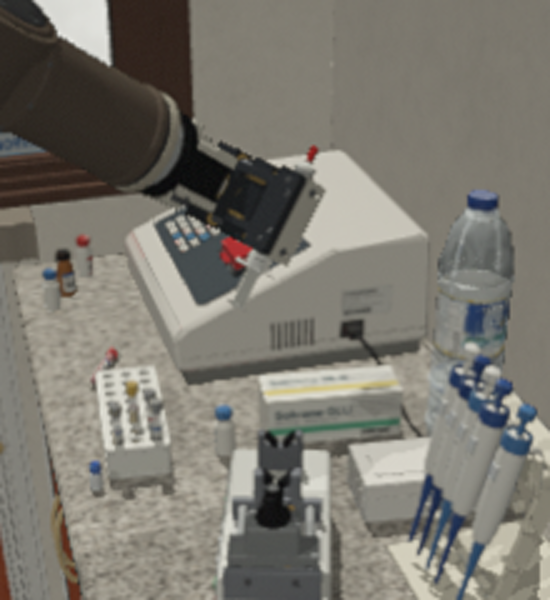

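The cap is at px (325,91) against a predicted (326,88), so the syringe hasn't slipped. Joints 6 and 7 are at their limits, so I'll back off slightly.

```bash
python3 -m creep '1 0 0 0 0 -2 0; 1 0 0 0 0 -4 0; 1 0 0 0 0 -4 0; 1 0 0 0 0 -4 0; 1 0 0 0 0 -4 0'; python3 -m creep '1 0 0 0 0 0 0; 1 0 0 0 0 0 0; 1 0 0 0 0 0 0; 1 0 0 0 0 0 0'; python3 - <<'E'
from h import *
q=telemetry.observe();M=R.from_rotvec(q["ee_rot"]).as_matrix();print(np.degrees(np.arcsin(M[2,0])),q["joints"].round(3),abs(q["dq"]).max())
E
```

```text
clock: 15.4
position: [0.5536, 0.1537, 0.3861]
ee_rot: [-2.654, -0.507, -1.257]
force: [0.0, -0.8, 0.2]
width: 0.218
gripper_force: 25.0
clock: 15.9
position: [0.5537, 0.1541, 0.3864]
ee_rot: [-2.653, -0.509, -1.257]
force: [-0.9, 0.2, -0.1]
width: 0.219
gripper_force: 25.0
50.70378819344855 [-1.213 -0.257  0.717  2.265  0.895  0.269 -2.401] 0.0012523429236661406
```

```bash
python3 - <<'E'
from h import *
cv2.imwrite("pics/fin.png",crop("top",(215,180,375,290),5))
E
```

```text
(no output)
```

View pics/fin.png

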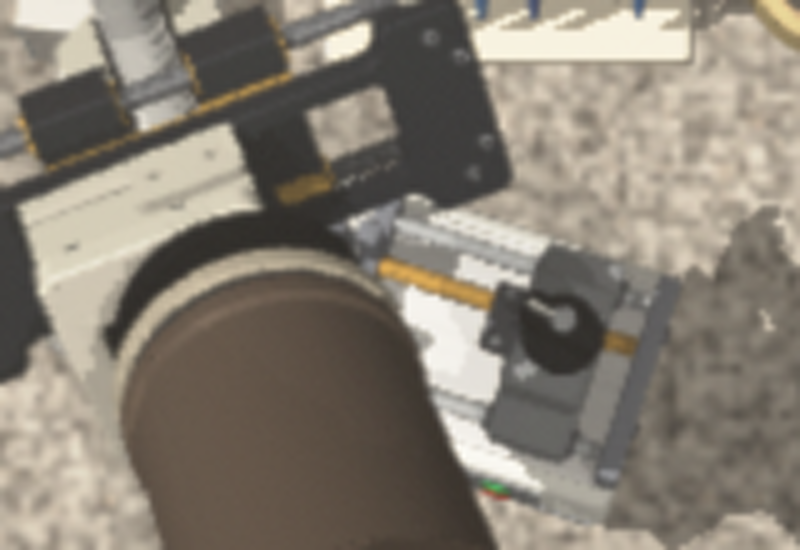

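The white line runs from (568,320) to (525,300), which puts the knob at about 1.4 rad, its stop. The block is back and the syringe is held above everything.

```bash
python3 -c "
from cell import job; print(job.sign_off())"
```

```text
the job is handed in; nothing more can be done
None
```

I turned the knob to its stop and slid the block back about 38 mm. The syringe is held still, cap up at about 51°, with its lowest point about 0.31 m above the bench (knob top 0.186 m), and the job is handed in; I saw nothing else disturbed, though the last full-bench picture was taken before any move.

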